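# Close up the block press for a proof

### The job

The inked lino block lies loosely on the bed of the small hinged printing press. Push it gently home into the corner so that it lies flush against both metal register strips, then fold the platen down onto it and throw the red-handled toggle clamp over until it locks. Leave the block seated in its corner, and leave the ink roller, the ink bottle, the paint tube and the eraser around the press where they are.

Things in the scene. Friction and masses are not known exactly. Their poses are not given: they have to be found in the camera images.
- press: Plywood press fixed to the bench: board 18 mm thick, 180 mm deep (x), 245 mm wide (y -130 to +115 mm), with a 100 mm wide tongue to y = -245 mm that carries the clamp. Origin on the bench under the bed's middle; x to the far side, y to the left (hinge side), z up. Bed surface at z = 18 mm.
- press_corner (a point): Inner corner of the two aluminium register strips (12 mm wide, 10 mm high), on the bed surface, at (70, 70, 18) mm of the press, axes as the press. The far strip's face is its plane x = 0, the left strip's face its plane y = 0; the block belongs at x < 0, y < 0, touching both.
- lino_block: Loose printing block, 60 x 90 x 23 mm (x, y, z), about 0.2 kg: wooden mount, red inked lino face with a leaf cut in it. Origin: centre of its underside; axes along its sides. Seated, its long side touches the far strip and its short side the left strip: origin at (-30, -45, 0) mm from press_corner, axes parallel to the press.
- press_lid (a joint): Platen, wooden plate 164 mm (x) by 173 mm, 12 mm thick, paper under it, a 60 mm wide steel strike plate on its free edge; hinged along the press's left side (line through press_lid_hinge along the press's x). 0 = flat on the block, grows as it opens (rad), 1.6 to 1.85 at the start; the stiff hinge keeps it where it is left.
- press_lid_hinge (a point): Middle of the platen's hinge line, at (0, 98, 47) mm of the press.
- lid_edge (a point): On the platen's outer (upper when closed) face, in the middle of its free edge, 178 mm from the hinge line; 6 mm outside the plane through the hinge line. Beyond it the strike plate goes on to 223 mm from the hinge line.
- clamp_handle (a joint): Red handle of the toggle clamp. 0 = open, leaning up 70 deg above level, away from the platen; grows as it is pushed outwards and down (rad). Dead centre 1.25; locked at its stop 1.34, 7 deg below level, pointing to the press's -y. From about 1.05 on its foot presses on the strike plate: it resists (about 10 N) until it snaps over. Open, the arm with the foot stands upright beside it, 135 mm high.
- press_clamp_pivot (a point): Axis of the clamp handle (parallel to the press's x), at (0, -213, 87) mm of the press.
- handle_grip (a point): On the axis of the red handle grip (19 mm thick), 90 mm from the clamp pivot; the red grip runs from 50 to 120 mm from the pivot.
- brayer: Bystander: rubber ink roller with wooden handle, 179 x 107 x 35 mm, behind on the left; origin on the bench under its middle.
- ink_red: Bystander: bottle of red ink, 38 mm across, 60 mm high, standing behind the press on the right.
- eraser: Bystander: eraser 19 x 42 x 12 mm, in front on the right.
- paint_tube: Bystander: white and red paint tube, 26 x 100 x 20 mm, lying behind the press.
There are look-alikes about, which are no part of the job. Leave any yellow look-alike of the lino_block alone.

How it is judged:
On the way, in this order (a step that is already met when the one before it is completed fails the run):
1. the block lies in the corner, flush against both strips, with the platen still open (x of lino_block in the frame of press_corner above -0.0315 m and y of lino_block in the frame of press_corner above -0.0465 m and angle between the x axis of lino_block and the x axis of press_corner, either way round below 0.025 rad and value of joint press_lid above 1 rad), for 0.2 s.
2. the platen lies flat on the block (value of joint press_lid below 0.03 rad), for 0.2 s.
3. the clamp handle is past dead centre, at its stop (value of joint clamp_handle above 1.3 rad), for 0.2 s.
At the end, for the whole second after the job is handed in: The block lies on the bed within 1.5 mm of both register strips and square to them within 0.025 rad, the platen is flat on it (lid joint under 0.03 rad), the clamp handle is locked past dead centre (over 1.30 rad), everything at rest (x of lino_block in the frame of press_corner above -0.0315 m and y of lino_block in the frame of press_corner above -0.0465 m and z of lino_block in the frame of press_corner below 0.003 m and angle between the x axis of lino_block and the x axis of press_corner, either way round below 0.025 rad and value of joint press_lid below 0.03 rad and value of joint clamp_handle above 1.3 rad and linear speed of lino_block below 0.01 m/s); the robot touches nothing.
It fails at once if the block is pushed harder than 40 N (contact force between lino_block and the fingers above 40 N).
It fails at once if the brayer is moved more than 20 mm (distance of brayer from where it was at the start of the episode above 0.02 m).
It fails at once if the paint tube is moved more than 20 mm (distance of paint_tube from where it was at the start of the episode above 0.02 m).
It fails at once if the ink bottle is moved more than 20 mm (distance of ink_red from where it was at the start of the episode above 0.02 m).
It fails at once if the eraser is moved more than 20 mm (distance of eraser from where it was at the start of the episode above 0.02 m).
It also fails if it takes over 72 s, if anything falls off the work surface, if the arm or the gripper's body presses on something with over 40 N, if the wrist force passes 120 N, or if a joint passes its speed limit or range.

### The arm

A 7-joint arm with a two-finger parallel gripper is mounted at the origin on a cart in front of the work surface, level with it; the furniture and walls round the work are solid. World frame = base frame: x ahead of the robot, y to its left, z up, the work surface at z = 0. Lengths are in m, angles in rad, forces in N, time in s.
With the tool pointing down it reaches from about 0.425 to 0.925 m from the base axis. Payload 6.8 kg.
Tool frame: the origin (TCP) lies on the centre line of the jaws, within the pads' length; the fingertips stand 17 mm ahead of it and the grasp point (between the pads) lies 2 mm behind it; z points along the fingers, x is the direction in which the jaws open and shut, and the axes are right-handed (so a half turn about z gives the same grasp; the last joint's range is limited). The gripper opens to 85 mm and grips with 20 to 120 N. Pads are 22 mm wide; open, the fingers measure 114 mm over their backs; the gripper's body (76 mm by 85 mm) begins 54 mm behind the grasp point. The pads swing forward as they close: fully open they stand 13 mm farther back than shut.
Start: joints at [1.016, 0.477, 0.022, 1.555, -0.011, 1.109, -0.083], TCP at [0.292, -0.609, 0.248] pointing down, gripper open.
Joint ranges: [-2.96, 2.96], [-0.34, 2.1], [-1.41, 1.46], [0.24, 2.44], [-1.37, 4.51], [0.17, 1.92], [-2.96, 2.96]. Speed limits (rad/s): [2.39, 2.39, 3.14, 3.14, 3.14, 3.14, 3.14].

### API

Orientations are given as a rotation vector (axis times angle).
In Python, from bench import r gives the robot as it stands.
- The arm moves only by the tool arm_command, never from a script. Its argument "increments" is a list of rows, each a list of 3 entries, a list of its own where there are three numbers: the shift along the world's x, y, z in m, then the turn, a rotation vector about the world's x, y, z in rad, then the opening in per cent of the stroke, from 0 (shut) to 100 (fully open). A call has 1 to 10 rows; each row is the pose to reach, as a shift and turn from the pose commanded when the call began; what a row does not reach only later rows make up. A row lasts 1/10 s, in which the tool goes at most 50 mm and 8.59 degrees, less where a joint would pass 70% of its speed; a pose out of reach is approached as far as the arm can. A call with a gripper value outside its range is refused whole. The fingers move at their own pace and stop on an object; "newtons" is the grip in N (left out, the last holds). Time passes only in rows, so rows that repeat a pose let the fingers close. It gives the time, the measured TCP pose, the force and the opening at its end, in the units of the state.
- r.get_obs(): the state, without advancing time (a new reading comes with each control period).
- r.grab_frame(name): name is "side" or "top" or "wrist"; returns the picture (384x512x3 uint8, blue, green, red); there is no depth.
- r.camera_model(name): a dict with "camera_matrix" (3x3 intrinsics, pixels), "D" ([k1, k2, p1, p2, k3] as OpenCV has them; the pictures are not rectified), "camera_from_world" (4x4, takes a point from world to camera coordinates). Camera axes: x right, y down, z forward; pixel columns grow to the right and rows downward; lengths in m; the calibration is good to about 2 mm. A picture is of the moment at which its call begins: read the wrist's pose just before it. camera_model takes no time and is no camera call; for the wrist camera it gives the pose at the moment of the call.
- r.hand_in(): hands the job in, once; it reports no verdict.
The state is a dict: "clock": time; "joints": joint angles; "qvel": joint speeds; "tau": joint torques, N m; "tcp_pos": TCP position; "orientation": TCP orientation; "contact_force": force on the tool from outside, world axes, zero at the start; "moment": the same for the moment, N m; "grip_width": finger opening in m.
Only numpy, scipy, OpenCV 4.12 (cv2) and the standard library are available. Lean on these libraries where they do the work, as an engineer would, in place of code of your own. Each camera call takes 0.05 s, during which the arm holds its last target. There are 200 camera calls.

## Working session

There is one attempt and no reset: what is moved stays moved. The work goes in short steps, Python scripts to look and compute and a tool call to move; the robot and the scene stay as the last step left them, time stands still between calls to the robot, and variables do not carry over. Pictures are saved under pics/ and viewed, about 8 in all and at most 12, crops included, and the job is handed in when it is done.

Besides the shell and the picture viewer there is one more tool, called after "Request:" as name(argument=value, ...), one argument or row to a line, values as JSON. arm_command: Moves the arm, as the interface text tells. Its arguments: {"type":"object","properties":{"increments":{"type":"array","items":{"type":"array"}},"newtons":{"type":"number"}},"required":["increments"]}

```bash
mkdir -p pics; ls
python3 - <<'E'
from bench import r
import cv2,numpy as np
np.set_printoptions(precision=4,suppress=True)
o=r.get_obs();print(o)
for n in("top","side","wrist"):
    f=r.grab_frame(n);cv2.imwrite(f"pics/{n}0.png",f);m=r.camera_model(n);print(n,m)
E
```

```text
pics
{'clock': 0.0, 'joints': array([ 1.0159,  0.4778,  0.0223,  1.5565, -0.0115,  1.1093, -0.0831]), 'qvel': array([-0.0007,  0.0009,  0.0013, -0.0002,  0.0005, -0.0005,  0.0012]), 'tau': array([  0.    , -59.6447,   1.608 , -28.1204,   0.0125,   0.0094,
        -0.    ]), 'tcp_pos': array([ 0.2914, -0.6082,  0.2473]), 'orientation': array([-2.6577,  1.6735,  0.0026]), 'contact_force': array([-0.1964, -0.768 ,  0.497 ]), 'moment': array([0.0812, 0.0072, 0.0107]), 'grip_width': 0.085410724188735}
top {'camera_matrix': array([[396.9206,   0.    , 255.2355],
       [  0.    , 396.9206, 199.1171],
       [  0.    ,   0.    ,   1.    ]]), 'D': array([-0.0831,  0.    ,  0.    ,  0.    ,  0.    ]), 'camera_from_world': array([[ 0.008 , -1.    , -0.0019, -0.1096],
       [-0.983 , -0.0075, -0.1836,  0.5617],
       [ 0.1836,  0.0033, -0.983 ,  1.0922],
       [ 0.    ,  0.    ,  0.    ,  1.    ]])}
side {'camera_matrix': array([[458.4308,   0.    , 253.9833],
       [  0.    , 458.4308, 198.8496],
       [  0.    ,   0.    ,   1.    ]]), 'D': array([-0.129,  0.   ,  0.   ,  0.   ,  0.   ]), 'camera_from_world': array([[ 0.9819, -0.1879,  0.0251, -0.5496],
       [-0.0764, -0.5133, -0.8548,  0.0842],
       [ 0.1735,  0.8374, -0.5184,  1.2387],
       [ 0.    ,  0.    ,  0.    ,  1.    ]])}
wrist {'camera_matrix': array([[290.5922,   0.    , 257.4428],
       [  0.    , 290.5922, 199.4551],
       [  0.    ,   0.    ,   1.    ]]), 'D': array([0.0052, 0.    , 0.    , 0.    , 0.    ]), 'camera_from_world': array([[ 0.4332, -0.9013, -0.0011, -0.6735],
       [-0.852 , -0.41  ,  0.3256, -0.0424],
       [-0.2939, -0.1401, -0.9455,  0.3796],
       [ 0.    ,  0.    ,  0.    ,  1.    ]])}
```

View pics/top0.png

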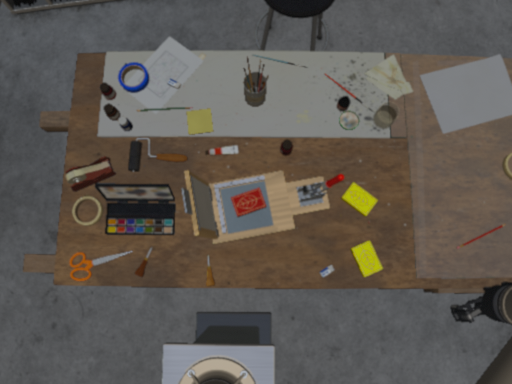

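View pics/side0.png

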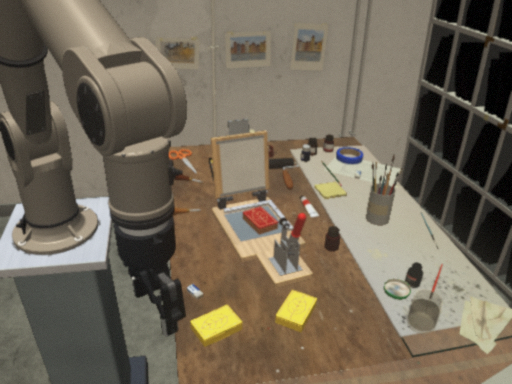

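The top view shows the press at about (245,205) and turned slightly. The block (red) is at (248,202), the red handle at (337,180), and the yellow look-alikes at (360,200) and (367,259). In the side view the lid is open at (240,165) and the block is at (262,218). I'll take an enlarged crop to get a coarse pose.

```bash
cat > h.py <<'E'
import cv2,numpy as np
from bench import r
np.set_printoptions(precision=4,suppress=True)
def ray(m,px):
    n=cv2.undistortPoints(np.array(px,float).reshape(-1,1,2),m["camera_matrix"],m["D"]).reshape(-1,2)
    T=m["camera_from_world"];R=T[:3,:3]
    return -R.T@T[:3,3],np.c_[n,np.ones(len(n))]@R
def plane(m,px,z):
    c,d=ray(m,px);return c+d*((z-c[2])/d[:,2])[:,None]
def proj(m,P):
    T=m["camera_from_world"];return cv2.projectPoints(np.array(P,float).reshape(-1,3),cv2.Rodrigues(T[:3,:3])[0],T[:3,3],m["camera_matrix"],m["D"])[0].reshape(-1,2)
def red(f,rng=((0,12),(168,180)),s=120,v=60):
    h=cv2.cvtColor(f,cv2.COLOR_BGR2HSV)
    return sum(cv2.inRange(h,(a,s,v),(b,255,255)) for a,b in rng)
E
python3 - <<'E'
from h import *
f=cv2.imread("pics/top0.png")
x0,y0,x1,y1=175,130,375,280
cv2.imwrite("pics/top0c.png",cv2.resize(f[y0:y1,x0:x1],None,fx=4,fy=4,interpolation=cv2.INTER_CUBIC))
E
```

```text
(no output)
```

View pics/top0c.png

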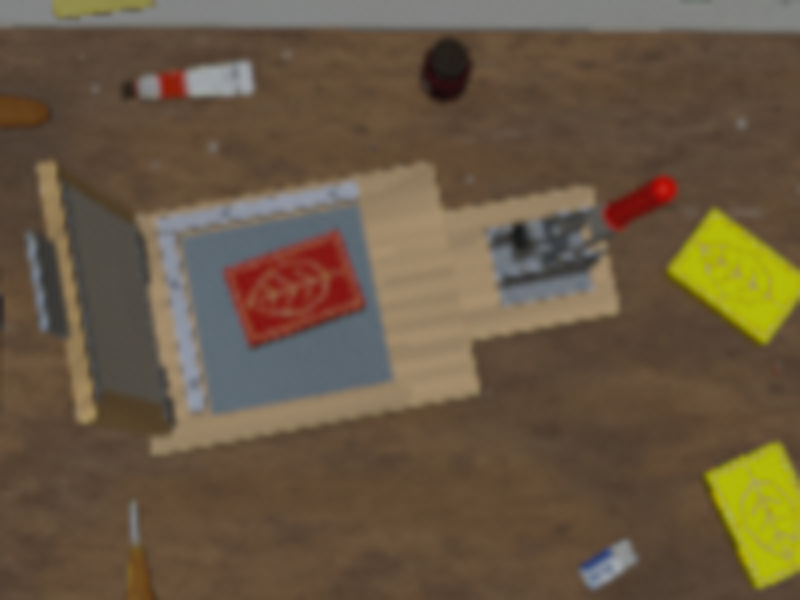

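The crop shows the board corners at (434,165), (480,393), (152,453), the tongue end at (592,187) and (617,312), the block quad at (224,268), (341,231), (366,310), (252,347), and the handle tip at (665,187). Next I fit the pose.

```bash
cat >> h.py <<'E'
def fit2(A,B):
    A=np.array(A,float);B=np.array(B,float);a=A-A.mean(0);b=B-B.mean(0)
    th=np.arctan2((a[:,0]*b[:,1]-a[:,1]*b[:,0]).sum(),(a*b).sum())
    R=np.array([[np.cos(th),-np.sin(th)],[np.sin(th),np.cos(th)]]);t=B.mean(0)-R@A.mean(0)
    return th,R,t,(A@R.T+t-B)*1000
E
python3 - <<'E'
from h import *
m=r.camera_model("top")
c=np.array([(434,165),(480,393),(152,453),(592,187),(617,312)])/4+[175,130]-.375
W=plane(m,c,.018)[:,:2]
th,R,t,res=fit2([(.09,-.13),(-.09,-.13),(-.09,.115),(.05,-.245),(-.05,-.245)],W)
print("press",th,t);print(res)
b=np.array([(224,268),(341,231),(366,310),(252,347)])/4+[175,130]-.375
B=plane(m,b,.041)[:,:2];th2,R2,t2,res=fit2([(.03,.045),(.03,-.045),(-.03,-.045),(-.03,.045)],B)
print("block",th2,t2,(t2-t)@R);print(res)
for n,p in dict(corner=(.07,.07),hinge=(0,.098),clamp=(0,-.213)).items(): print(n,R@p+t)
print("bystanders",plane(m,np.array([(446,70),(190,80),(608,565),(665,187)])/4+[175,130],.01))
E
```

```text
press 0.18719844662713667 [ 0.5466 -0.0763]
[[ 3.2499  1.044 ]
 [-1.5381  0.4458]
 [-1.3242  1.7733]
 [ 1.3612 -0.5023]
 [-1.7488 -2.7607]]
block 0.3247967872391772 [ 0.5564 -0.0858] [ 0.0078 -0.0112]
[[-0.9132 -0.2775]
 [-0.4097 -0.4767]
 [ 1.1675 -1.1627]
 [ 0.1554  1.9169]]
corner [0.6024 0.0055]
hinge [0.5284 0.02  ]
clamp [ 0.5863 -0.2856]
bystanders [[ 0.7322 -0.1997  0.01  ]
 [ 0.7228 -0.0034  0.01  ]
 [ 0.3587 -0.3153  0.01  ]
 [ 0.6413 -0.3654  0.01  ]]
```

Request:
arm_command(
  increments=[
    [[0.05,0.12,0],[0,0,-0.1],100],
    [[0.1,0.25,0],[0,0,-0.2],100],
    [[0.15,0.38,0],[0,0,-0.26],100],
    [[0.198,0.51,0],[0,0,-0.26],30],
    [[0.198,0.51,0],[0,0,-0.26],30],
    [[0.198,0.51,0],[0,0,-0.26],30],
    [[0.198,0.51,0],[0,0,-0.26],30],
    [[0.198,0.51,0],[0,0,-0.26],30],
    [[0.198,0.51,0],[0,0,-0.26],30],
    [[0.198,0.51,0],[0,0,-0.26],30],
  ],
)

```text
clock: 1.15
tcp_pos: [0.473, -0.1408, 0.2484]
orientation: [2.419, -2.005, 0.001]
contact_force: [0.6, -0.7, 0.5]
grip_width: 0.0255
```

Request:
arm_command(
  increments=[
    [[0,0,0],[0,0,0],40],
    [[0,0,0],[0,0,0],40],
    [[0,0,0],[0,0,0],40],
    [[0,0,0],[0,0,0],40],
    [[0,0,0],[0,0,0],40],
    [[0,0,0],[0,0,0],40],
  ],
)

```text
clock: 1.75
tcp_pos: [0.4725, -0.1436, 0.2483]
orientation: [2.417, -2.007, -0.0]
contact_force: [-0.1, -0.1, -0.0]
grip_width: 0.0341
```

Run:
```python
from h import *
m=r.camera_model("wrist");o=r.get_obs();f=r.grab_frame("wrist")
cv2.imwrite("pics/w1.png",f)
import pickle;pickle.dump(m,open("w1.pkl","wb"))
print(o["clock"],o["tcp_pos"],o["orientation"],o["grip_width"],o["contact_force"],o["joints"])
```

```text
1.75 [ 0.4725 -0.1436  0.2483] [ 2.4171 -2.0066 -0.0001] 0.034078664476277706 [-0.0934 -0.1347 -0.0182] [ 0.3305  0.1881 -0.183   1.9687  0.0409  0.9884 -1.2576]
```

View pics/w1.png

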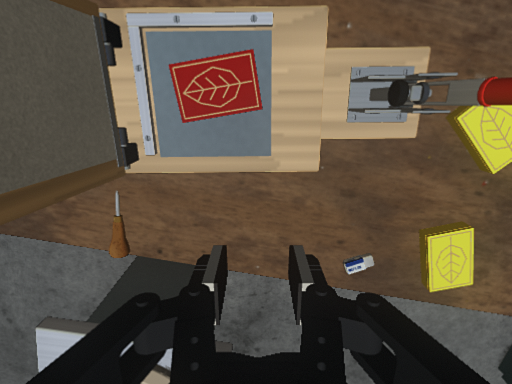

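The wrist view shows the block quad (top face) at (169,65), (255,50), (262,108), (182,123), the board corners at (328,6) and (320,171), the tongue end at (430,47) and (417,138), and the strips' inner corner at about (146,28).

Run:
```python
from h import *
import pickle
m=pickle.load(open("w1.pkl","rb"));f=cv2.imread("pics/w1.png")
g=cv2.cvtColor(f,cv2.COLOR_BGR2GRAY)
c=np.array([(328,6),(320,171),(430,47),(417,138)],np.float32)
c=cv2.cornerSubPix(g,c.reshape(-1,1,2),(5,5),(-1,-1),(3,50,.01)).reshape(-1,2);print(c)
W=plane(m,c,.018)[:,:2]
th,R,t,res=fit2([(.09,-.13),(-.09,-.13),(.05,-.245),(-.05,-.245)],W)
print("press",th,t);print(res)
k=red(f)[:200,:300];cs=max(cv2.findContours(k,0,2)[0],key=cv2.contourArea)
rc=cv2.minAreaRect(cs);bx=cv2.boxPoints(rc);print(rc,bx)
B=plane(m,bx,.041)[:,:2];print("sides",np.linalg.norm(B-np.roll(B,1,0),axis=1))
b0=B.mean(0);print("block press frame",(b0-t)@R,"world",b0)
print([((p-t)@R) for p in B])
print("strip corner px->press",(plane(m,[(146,28)],.018)[:,:2]-t)@R, "pred px",proj(m,[*( [[*(R@[.07,.07]+t),.018]] )]))
```

```text
[[327.2714   5.2032]
 [318.1953 170.2035]
 [430.0483  46.4737]
 [414.7979 137.3425]]
press 0.19706740725200342 [ 0.5478 -0.0716]
[[ 1.4169  0.3469]
 [-2.0691  0.4312]
 [ 1.5228 -0.0192]
 [-0.8706 -0.7589]]
((215.85598754882812, 86.2080078125), (60.642173767089844, 85.68614196777344), 79.69515228271484) [[168.28   64.04 ]
 [252.584  48.712]
 [263.432 108.376]
 [179.128 123.704]]
sides [0.0604 0.0888 0.0593 0.0946]
block press frame [ 0.0089 -0.0116] world [ 0.5588 -0.0812]
[array([0.0319, 0.0363]), array([ 0.0453, -0.0515]), array([-0.0131, -0.0623]), array([-0.0283,  0.031 ])]
strip corner px->press [[0.0696 0.0626]] pred px [[139.026   27.6342]]
```

Request:
arm_command(
  increments=[
    [[0.01,0.02,-0.02],[0,0,0.02],40],
    [[0.023,0.047,-0.06],[0,0,0.02],40],
    [[0.023,0.047,-0.1],[0,0,0.02],40],
    [[0.023,0.047,-0.14],[0,0,0.02],40],
    [[0.023,0.047,-0.17],[0,0,0.02],40],
    [[0.023,0.047,-0.185],[0,0,0.02],40],
    [[0.023,0.047,-0.195],[0,0,0.02],40],
    [[0.023,0.047,-0.2],[0,0,0.02],40],
    [[0.023,0.047,-0.203],[0,0,0.02],40],
    [[0.023,0.047,-0.203],[0,0,0.02],40],
  ],
)

```text
clock: 2.8
tcp_pos: [0.4962, -0.0959, 0.0457]
orientation: [-2.438, 1.98, -0.001]
contact_force: [1.1, -0.0, -0.4]
grip_width: 0.0342
```

Run:
```python
from h import *
import pickle
m=r.camera_model("wrist");o=r.get_obs();f=r.grab_frame("wrist");cv2.imwrite("pics/w2.png",f);pickle.dump(m,open("w2.pkl","wb"))
print(o["clock"],o["tcp_pos"],o["orientation"],o["grip_width"],o["contact_force"])
```

```text
2.8 [ 0.4962 -0.0959  0.0457] [-2.4383  1.9803 -0.0012] 0.0342038004256655 [ 1.0673 -0.0331 -0.4028]
```

View pics/w2.png

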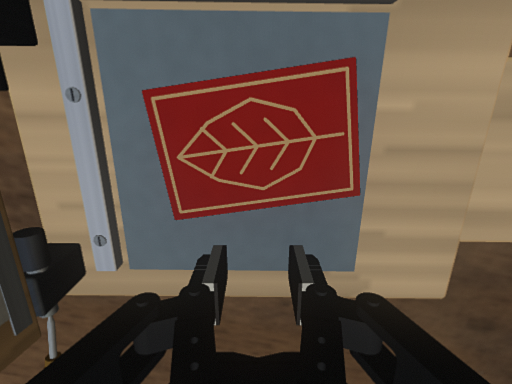

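Fingertips are at about (220,250) and (295,250), clear of the block's near edge (rows 195–218). The left strip's inner edge runs from (75,0) to (117,270). I'll measure its direction.

Run:
```python
from h import *
import pickle
m=pickle.load(open("w2.pkl","rb"));f=cv2.imread("pics/w2.png").astype(int)
s=(f[:,:,2]-f[:,:,0])  # beige positive, strip grey ~0
P=[]
for y in range(15,255,8):
    c=int(77+(117-77)*y/270); row=s[y,c-12:c+13]
    if y in(63,127,191): print(y,c,row)
    d=np.abs(np.diff(row));P.append((c-12+np.argmax(d)+.5,y))
P=np.array(P);W=plane(m,P,.028)[:,:2]
l=cv2.fitLine(W.astype(np.float32),cv2.DIST_HUBER,0,1e-4,1e-4).ravel();print("strip edge",l,"theta",np.arctan2(l[1],l[0]))
n=np.array([-l[1],l[0]]);print(((W-l[2:])@n*1000).round(1))
k=red(cv2.imread("pics/w2.png"));cs=max(cv2.findContours(k,0,2)[0],key=cv2.contourArea)
ap=cv2.approxPolyDP(cs,8,True).reshape(-1,2);print(ap);B=plane(m,ap,.041)[:,:2];print(B,np.linalg.norm(B-np.roll(B,1,0),axis=1))
```

```text
63 86 [-16 -15 -16 -16 -13  -3   9  10   5   4   4   5   4   4   2   2   5  37
  52  50  49  50  51  53  20]
127 95 [-17 -16 -15 -16 -15 -17 -14  -4   7  10   6   5   5   4   4   4   3   4
  29  53  52  52  52  53  45]
191 105 [-15 -15 -15 -14 -14 -15 -16 -13  -3   9   9   5   5   3   5   3   4   4
  25  52  54  52  52  54  45]
strip edge [ 0.9817  0.1907  0.5346 -0.0109] theta 0.19184716
[-2.6 -2.5 -2.4  0.7  0.4 -2.6 -2.5  0.7  0.4  0.5  0.6 -2.5  0.4  0.5
  0.6 -2.6  0.4  0.5  0.1  0.3  0.4 -0.   0.1  0.2  0.4 -0.   0.1  0.2
 -0.2 -0.1]
[[355  58]
 [143  90]
 [175 219]
 [358 195]]
[[ 0.6019 -0.1127]
 [ 0.5722 -0.0302]
 [ 0.517  -0.05  ]
 [ 0.5467 -0.1323]] [0.0585 0.0877 0.0586 0.0875]
```

Request:
arm_command(
  increments=[
    [[0.01,0.002,0],[0,0,-0.015],40],
    [[0.015,0.003,0],[0,0,-0.015],40],
    [[0.0196,0.0038,0],[0,0,-0.015],40],
    [[0.0235,0.0046,0],[0,0,-0.015],40],
    [[0.0275,0.0053,0],[0,0,-0.015],40],
    [[0.0314,0.0061,0],[0,0,-0.015],40],
    [[0.0353,0.0069,0],[0,0,-0.015],40],
    [[0.0393,0.0076,0],[0,0,-0.015],40],
    [[0.0432,0.0084,0],[0,0,-0.015],40],
    [[0.0461,0.009,0],[0,0,-0.015],40],
  ],
)

```text
clock: 3.85
tcp_pos: [0.5424, -0.0868, 0.0453]
orientation: [-2.424, 1.999, -0.0]
contact_force: [-1.6, -0.3, 0.1]
grip_width: 0.0341
```

Request:
arm_command(
  increments=[
    [[0.0015,0.0003,0],[0,0,0],40],
    [[0.0025,0.0005,0],[0,0,0],40],
    [[0.003,0.0006,0],[0,0,0],40],
    [[0.003,0.0006,0],[0,0,0],40],
  ],
)

```text
clock: 4.25
tcp_pos: [0.5449, -0.0862, 0.0453]
orientation: [-2.424, 1.999, -0.0]
contact_force: [-0.9, 0.8, -0.5]
grip_width: 0.0341
```

```bash
cat > look.py <<'E'
from h import *
import sys,pickle
m=r.camera_model("wrist");o=r.get_obs();f=r.grab_frame("wrist");n=sys.argv[1];cv2.imwrite(f"pics/{n}.png",f);pickle.dump(m,open(n+".pkl","wb"))
print(o["clock"],o["tcp_pos"],o["orientation"],o["grip_width"],o["contact_force"])
k=red(f);cs=max(cv2.findContours(k,0,2)[0],key=cv2.contourArea)
ap=cv2.approxPolyDP(cs,8,True).reshape(-1,2);print(ap.tolist());B=plane(m,ap,.041)[:,:2]
R=np.array([[.9816,-.1908],[.1908,.9816]]);print((B@R-[.5235,-.1761]),"press approx xy of corners")
E
python3 look.py w3
```

```text
4.25 [ 0.5449 -0.0862  0.0453] [-2.4237  1.9987 -0.0001] 0.0341135205883816 [-0.8511  0.7691 -0.4531]
[[164, 132], [176, 251], [353, 251], [366, 131]]
[[ 0.0657  0.0291]
 [ 0.0076  0.0291]
 [ 0.0077 -0.0592]
 [ 0.0662 -0.0585]] press approx xy of corners
```

View pics/w3.png

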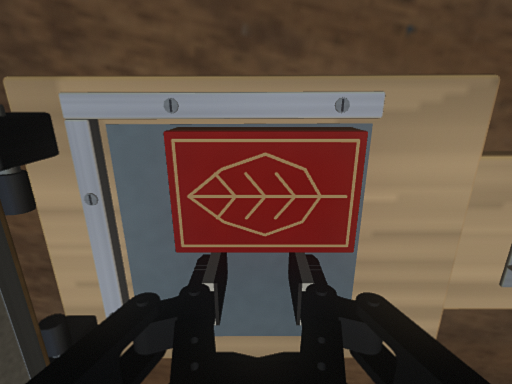

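The block is now square at rows 131–251. The far strip's inner edge is at row ~118, so a small gap of about 3 mm remains. I'll creep on.

Request:
arm_command(
  increments=[
    [[0.0008,0.0002,0],[0,0,0],40],
    [[0.0015,0.0003,0],[0,0,0],40],
    [[0.002,0.0004,0],[0,0,0],40],
    [[0.002,0.0004,0],[0,0,0],40],
  ],
)

```text
clock: 4.7
tcp_pos: [0.5471, -0.0857, 0.0453]
orientation: [-2.424, 1.998, -0.0]
contact_force: [-0.2, 0.2, -1.0]
grip_width: 0.0342
```

Request:
arm_command(
  increments=[
    [[0.0005,0.0001,0],[0,0,0],40],
    [[0.001,0.0002,0],[0,0,0],40],
    [[0.001,0.0002,0],[0,0,0],40],
  ],
)

```text
clock: 5.0
tcp_pos: [0.548, -0.0855, 0.0453]
orientation: [-2.424, 1.999, -0.0]
contact_force: [-0.8, -0.7, 1.0]
grip_width: 0.0342
```

Request:
arm_command(
  increments=[
    [[0.0005,0.0001,0],[0,0,0],40],
    [[0.001,0.0002,0],[0,0,0],40],
    [[0.001,0.0002,0],[0,0,0],40],
  ],
)

```text
clock: 5.3
tcp_pos: [0.5491, -0.0853, 0.0453]
orientation: [-2.424, 1.998, -0.0]
contact_force: [-2.2, 0.3, 0.1]
grip_width: 0.034
```

Request:
arm_command(
  increments=[
    [[0.0005,0.0001,0],[0,0,0],40],
    [[0.001,0.0002,0],[0,0,0],40],
    [[0.001,0.0002,0],[0,0,0],40],
  ],
)

```text
clock: 5.6
tcp_pos: [0.5493, -0.0853, 0.0452]
orientation: [2.423, -1.998, -0.001]
contact_force: [-4.3, -0.9, 3.8]
grip_width: 0.0343
```

```bash
python3 look.py w4
python3 - <<'E'
from h import *
f=cv2.imread("pics/w4.png");cv2.imwrite("pics/w4c.png",cv2.resize(f[70:270,50:400],None,fx=2.2,fy=2.2,interpolation=cv2.INTER_CUBIC))
E
```

```text
5.6 [ 0.5493 -0.0853  0.0452] [ 2.423  -1.998  -0.0014] 0.03428079619856458 [-4.3473 -0.8906  3.8203]
[[367, 132], [164, 131], [176, 251], [353, 251]]
[[ 0.0702 -0.0588]
 [ 0.0706  0.029 ]
 [ 0.0121  0.0291]
 [ 0.0121 -0.0591]] press approx xy of corners
```

View pics/w4c.png

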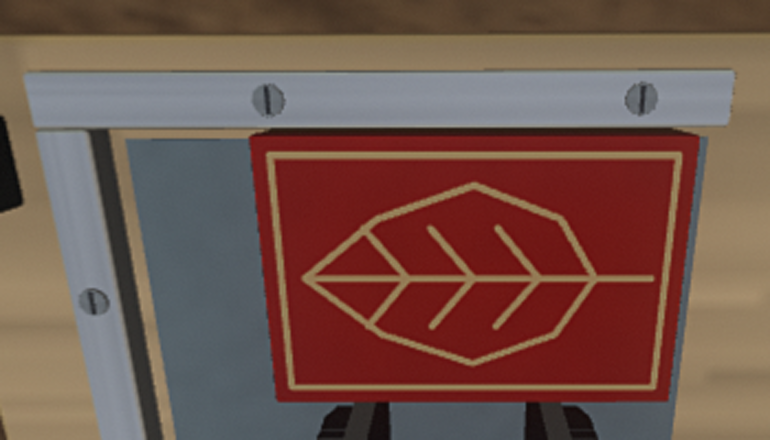

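The far face now touches the far strip: the TCP has stalled and the force is rising. Next is the push in +y from the block's right end, with the fingers shut.

Request:
arm_command(
  increments=[
    [[-0.004,-0.001,0],[0,0,0],40],
    [[-0.008,-0.0015,0.01],[0,0,0],40],
    [[-0.008,-0.0015,0.04],[0,0,0],20],
    [[0.01,-0.03,0.05],[0,0,0],0],
    [[0.035,-0.055,0.05],[0,0,0],0],
    [[0.053,-0.066,0.05],[0,0,0],0],
    [[0.053,-0.066,0.05],[0,0,0],0],
    [[0.053,-0.066,0.05],[0,0,0],0],
    [[0.053,-0.066,0.02],[0,0,0],0],
    [[0.053,-0.066,0.003],[0,0,0],0],
  ],
)

```text
clock: 6.65
tcp_pos: [0.6016, -0.1498, 0.0472]
orientation: [2.425, -1.997, -0.003]
contact_force: [0.1, 0.6, -1.0]
grip_width: 0.0002
```

Request:
arm_command(
  increments=[
    [[0,0,0],[0,0,0],0],
    [[0,0,0],[0,0,0],0],
  ],
)

```text
clock: 6.85
tcp_pos: [0.6024, -0.1505, 0.0482]
orientation: [2.424, -1.997, -0.002]
contact_force: [0.7, -0.1, 0.7]
grip_width: 0.0002
```

```bash
python3 look.py w5
```

```text
6.85 [ 0.6024 -0.1505  0.0482] [ 2.4243 -1.9974 -0.0017] 0.0002318797221354412 [ 0.6918 -0.1252  0.7065]
[[34, 222], [57, 306], [159, 306], [201, 292], [195, 222]]
[[ 0.066   0.0241]
 [ 0.0161  0.0239]
 [ 0.0161 -0.0317]
 [ 0.0252 -0.0553]
 [ 0.0662 -0.0549]] press approx xy of corners
```

View pics/w5.png

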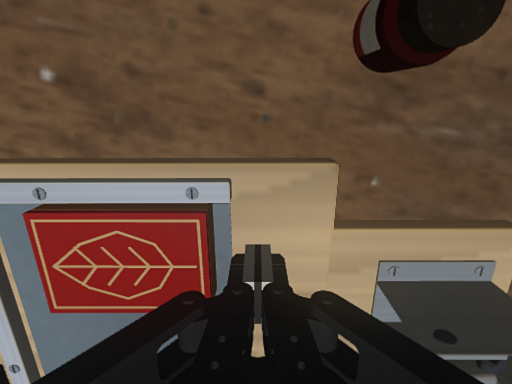

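The closed fingers are at about (257,265), level with the block's right end (x≈213), with a gap of about 12 mm. I'll push along press +y.

Request:
arm_command(
  increments=[
    [[-0.0015,0.008,0],[0,0,0],0],
    [[-0.0025,0.013,0],[0,0,0],0],
    [[-0.0034,0.0175,0],[0,0,0],0],
    [[-0.0043,0.022,0],[0,0,0],0],
    [[-0.0052,0.0265,0],[0,0,0],0],
    [[-0.006,0.031,0],[0,0,0],0],
    [[-0.0069,0.0355,0],[0,0,0],0],
    [[-0.0078,0.04,0],[0,0,0],0],
    [[-0.0084,0.043,0],[0,0,0],0],
    [[-0.0084,0.043,0],[0,0,0],0],
  ],
)

```text
clock: 7.9
tcp_pos: [0.5951, -0.108, 0.0489]
orientation: [-2.424, 1.998, -0.002]
contact_force: [0.1, -2.6, 4.2]
grip_width: 0.0003
```

```bash
sed -i 's/s=120,v=60/s=120,v=40/' h.py; python3 look.py w6
```

```text
7.9 [ 0.5951 -0.108   0.0489] [-2.4237  1.998  -0.002 ] 0.00028292653249067755 [ 0.101  -2.6162  4.177 ]
[[62, 225], [82, 307], [156, 308], [226, 285], [223, 223]]
[[ 0.0651  0.0543]
 [ 0.016   0.0539]
 [ 0.0153  0.0134]
 [ 0.0302 -0.0257]
 [ 0.0662 -0.0254]] press approx xy of corners
```

View pics/w6.png

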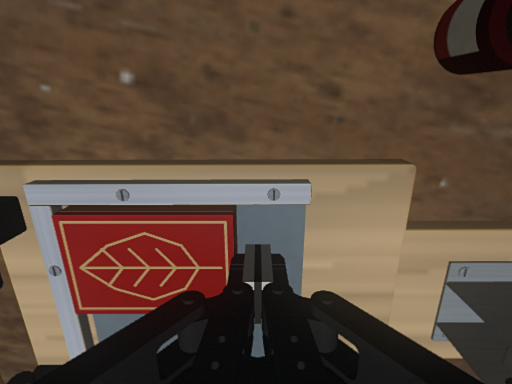

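The block's left edge is now near the left strip (x≈55 against the strip's inner edge at ≈52 at the top, with parallax). By the numbers about 10 mm remains.

Request:
arm_command(
  increments=[
    [[-0.0006,0.003,0],[0,0,0],0],
    [[-0.0012,0.006,0],[0,0,0],0],
    [[-0.0012,0.006,0],[0,0,0],0],
  ],
)

```text
clock: 8.25
tcp_pos: [0.5938, -0.1021, 0.0488]
orientation: [-2.424, 1.998, -0.002]
contact_force: [0.5, -3.4, 5.3]
grip_width: 0.0001
```

Request:
arm_command(
  increments=[
    [[-0.0002,0.001,0],[0,0,0],0],
    [[-0.0002,0.001,0],[0,0,0],0],
  ],
)

```text
clock: 8.45
tcp_pos: [0.5937, -0.1015, 0.0488]
orientation: [-2.423, 1.999, -0.002]
contact_force: [1.1, -4.5, 5.5]
grip_width: -0.0
```

Request:
arm_command(
  increments=[
    [[-0.0002,0.001,0],[0,0,0],0],
    [[-0.0002,0.001,0],[0,0,0],0],
  ],
)

```text
clock: 8.65
tcp_pos: [0.5934, -0.1006, 0.0488]
orientation: [-2.423, 1.999, -0.002]
contact_force: [0.8, -3.5, 5.5]
grip_width: 0.0003
```

Request:
arm_command(
  increments=[
    [[-0.0002,0.001,0],[0,0,0],0],
    [[-0.0002,0.001,0],[0,0,0],0],
  ],
)

```text
clock: 8.85
tcp_pos: [0.5932, -0.0996, 0.0488]
orientation: [-2.423, 1.999, -0.002]
contact_force: [0.5, -3.6, 6.1]
grip_width: -0.0001
```

Request:
arm_command(
  increments=[
    [[-0.0002,0.001,0],[0,0,0],0],
    [[-0.0003,0.0015,0],[0,0,0],0],
    [[-0.0003,0.0015,0],[0,0,0],0],
  ],
)

```text
clock: 9.15
tcp_pos: [0.5931, -0.099, 0.0489]
orientation: [2.423, -2.0, 0.004]
contact_force: [2.0, -6.1, 5.3]
grip_width: -0.0002
```

Request:
arm_command(
  increments=[
    [[-0.0002,0.001,0],[0,0,0],0],
    [[-0.0003,0.0015,0],[0,0,0],0],
    [[-0.0003,0.0015,0],[0,0,0],0],
  ],
)

```text
clock: 9.45
tcp_pos: [0.593, -0.0988, 0.0489]
orientation: [2.421, -2.001, 0.006]
contact_force: [2.9, -8.4, 3.6]
grip_width: 0.0001
```

```bash
python3 look.py w7
python3 - <<'E'
from h import *
f=cv2.imread("pics/w7.png");cv2.imwrite("pics/w7c.png",cv2.resize(f[160:350,20:330],None,fx=2.5,fy=2.5,interpolation=cv2.INTER_CUBIC))
E
```

```text
9.45 [ 0.593  -0.0988  0.0489] [ 2.4213 -2.0006  0.0057] 0.00012250395676339216 [ 2.8758 -8.4449  3.6022]
[[224, 223], [62, 224], [82, 307], [156, 308], [188, 290], [221, 293]]
[[ 0.0661 -0.0165]
 [ 0.0658  0.0634]
 [ 0.0162  0.0632]
 [ 0.0153  0.0228]
 [ 0.0269  0.0043]
 [ 0.0249 -0.0134]] press approx xy of corners
```

View pics/w7c.png

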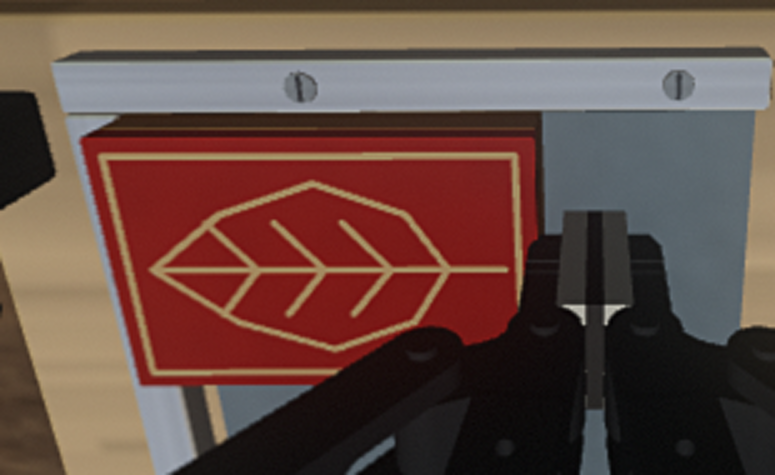

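The block's left side meets the left strip and its far side meets the far strip. The TCP stalled at 8 N. I'll back off and give the long side a final gentle nudge in +x, with shut fingers at its middle.

Request:
arm_command(
  increments=[
    [[0.001,-0.006,0],[0,0,0],0],
    [[0.002,-0.012,0.01],[0,0,0],0],
    [[0.002,-0.012,0.045],[0,0,0],0],
    [[-0.03,0.02,0.05],[0,0,0],0],
    [[-0.064,0.044,0.05],[0,0,0],0],
    [[-0.064,0.044,0.05],[0,0,0],0],
    [[-0.064,0.044,0.02],[0,0,0],0],
    [[-0.064,0.044,0.0],[0,0,0],0],
    [[-0.064,0.044,0.0],[0,0,0],0],
    [[-0.056,0.0455,0],[0,0,0],0],
  ],
)

```text
clock: 10.5
tcp_pos: [0.5352, -0.0507, 0.0483]
orientation: [2.423, -1.998, -0.003]
contact_force: [0.2, -0.5, -0.3]
grip_width: 0.0002
```

Request:
arm_command(
  increments=[
    [[0.001,0.0002,0],[0,0,0],0],
    [[0.002,0.0004,0],[0,0,0],0],
    [[0.003,0.0006,0],[0,0,0],0],
    [[0.003,0.0006,0],[0,0,0],0],
  ],
)

```text
clock: 10.9
tcp_pos: [0.5394, -0.0501, 0.0488]
orientation: [-2.424, 1.998, -0.001]
contact_force: [-0.3, 0.8, -1.0]
grip_width: 0.0004
```

Request:
arm_command(
  increments=[
    [[0.001,0.0002,0],[0,0,0],0],
    [[0.002,0.0004,0],[0,0,0],0],
    [[0.002,0.0004,0],[0,0,0],0],
  ],
)

```text
clock: 11.2
tcp_pos: [0.5412, -0.0496, 0.0484]
orientation: [-2.424, 1.998, -0.0]
contact_force: [0.0, 0.5, -0.4]
grip_width: 0.0003
```

Request:
arm_command(
  increments=[
    [[0.0008,0.0002,0],[0,0,0],0],
    [[0.0015,0.0003,0],[0,0,0],0],
    [[0.0015,0.0003,0],[0,0,0],0],
  ],
)

```text
clock: 11.5
tcp_pos: [0.5421, -0.0494, 0.0482]
orientation: [2.423, -1.998, -0.001]
contact_force: [-1.5, 0.1, 0.1]
grip_width: 0.0001
```

Request:
arm_command(
  increments=[
    [[0.0008,0.0002,0],[0,0,0],0],
    [[0.0015,0.0003,0],[0,0,0],0],
    [[0.0015,0.0003,0],[0,0,0],0],
  ],
)

```text
clock: 11.8
tcp_pos: [0.5423, -0.0495, 0.048]
orientation: [2.421, -1.997, -0.004]
contact_force: [-5.4, -2.1, 5.1]
grip_width: -0.0001
```

Seated against both strips, with the stall at the same position as before. Next I work out the platen angle from the first pictures.

```bash
cat >> h.py <<'E'
PR=np.array([[.9816,-.1908],[.1908,.9816]]);UV=np.array([.5235,-.1761])
def p2w(x,y,z): return np.r_[PR@(np.array([x,y])+UV),z]
def lid(x,s,o,a): return p2w(x,.098-s*np.cos(a)+o*np.sin(a),.047+s*np.sin(a)+o*np.cos(a))
E
python3 - <<'E'
from h import *
mt,ms=r.camera_model("top"),r.camera_model("side")
for a in np.arange(1.55,1.91,.05):
    P=[lid(.03,.223,.006,a),lid(-.03,.223,.006,a),lid(.082,.178,.006,a),lid(-.082,.178,.006,a)]
    print(round(a,2),((proj(mt,P)-[175,130])*4).round(0).tolist(),proj(ms,P).round(0).tolist(), P[0].round(3),P[1].round(3))
# side strike-plate crop rows
f=cv2.imread("pics/side0.png");cv2.imwrite("pics/s0c.png",cv2.resize(f[105:265,190:340],None,fx=5,fy=3.75,interpolation=cv2.INTER_CUBIC)[:600])
E
```

```text
1.55 [[89.0, 214.0], [105.0, 313.0], [85.0, 150.0], [128.0, 410.0]] [[254.0, 122.0], [233.0, 125.0], [271.0, 135.0], [214.0, 143.0]] [0.558 0.03  0.27 ] [0.499 0.019 0.27 ]
1.6 [[71.0, 218.0], [86.0, 317.0], [71.0, 153.0], [113.0, 412.0]] [[252.0, 121.0], [231.0, 124.0], [269.0, 134.0], [213.0, 142.0]] [0.556 0.041 0.27 ] [0.497 0.03  0.27 ]
1.65 [[52.0, 221.0], [68.0, 321.0], [57.0, 156.0], [99.0, 415.0]] [[251.0, 120.0], [230.0, 122.0], [268.0, 133.0], [212.0, 141.0]] [0.554 0.052 0.269] [0.495 0.041 0.269]
1.7 [[34.0, 225.0], [50.0, 324.0], [44.0, 159.0], [85.0, 418.0]] [[249.0, 119.0], [228.0, 121.0], [267.0, 132.0], [211.0, 140.0]] [0.552 0.063 0.267] [0.493 0.052 0.267]
1.75 [[16.0, 229.0], [32.0, 328.0], [30.0, 162.0], [71.0, 421.0]] [[248.0, 118.0], [227.0, 121.0], [266.0, 132.0], [210.0, 139.0]] [0.55  0.074 0.265] [0.491 0.062 0.265]
1.8 [[-1.0, 234.0], [14.0, 332.0], [17.0, 165.0], [57.0, 424.0]] [[246.0, 118.0], [226.0, 120.0], [264.0, 131.0], [209.0, 139.0]] [0.547 0.084 0.263] [0.489 0.073 0.263]
1.85 [[-18.0, 238.0], [-3.0, 336.0], [5.0, 169.0], [44.0, 427.0]] [[245.0, 117.0], [225.0, 120.0], [263.0, 131.0], [208.0, 138.0]] [0.545 0.095 0.26 ] [0.486 0.083 0.26 ]
1.9 [[-34.0, 242.0], [-19.0, 341.0], [-8.0, 172.0], [32.0, 430.0]] [[244.0, 117.0], [223.0, 120.0], [262.0, 131.0], [207.0, 138.0]] [0.543 0.105 0.256] [0.484 0.094 0.256]
```

Comparing with the crop (strike plate corners near (28,235) and (45,333)), the lid angle is about 1.72 rad. I'll plan the lid path.

```bash
cat > lidplan.py <<'E'
from h import *
o=r.get_obs();print(o["tcp_pos"],o["orientation"],o["clock"])
pre=p2w(0,.178,.252);print("pre",pre)
A=[1.72,1.64,1.57]+list(np.arange(1.5,-.01,-.06))+[0]
print("idx a TCP delta_from_pre")
for i,a in enumerate(A):
    s=.20 if a>.9 else .155+.045*a/.9
    c=lid(0,s,.006,a)
    if a>=1.57: e=lid(0,.223,.006,a); q=p2w(0,(PR.T@e[:2]-UV)[1]+.014,.252+(-.017)*(1.72-a)/.15)
    else: q=p2w(0,(PR.T@c[:2]-UV)[1]+.014,c[2]+.017)
    print(i,round(a,2),(q-pre).round(4).tolist(),q.round(3).tolist())
E
python3 lidplan.py
```

```text
[ 0.5423 -0.0495  0.048 ] [ 2.4213 -1.9971 -0.0039] 11.8
pre [0.5135 0.1017 0.252 ]
idx a TCP delta_from_pre
0 1.72 [0.0051, -0.0264, 0.0] [0.519, 0.075, 0.252]
1 1.64 [0.0085, -0.0438, -0.0091] [0.522, 0.058, 0.243]
2 1.57 [0.0115, -0.0591, -0.017] [0.525, 0.043, 0.235]
3 1.5 [0.0141, -0.0728, 0.0119] [0.528, 0.029, 0.264]
4 1.44 [0.0164, -0.0845, 0.0111] [0.53, 0.017, 0.263]
5 1.38 [0.0187, -0.0962, 0.0095] [0.532, 0.006, 0.262]
6 1.32 [0.021, -0.1078, 0.0072] [0.534, -0.006, 0.259]
7 1.26 [0.0232, -0.1192, 0.0043] [0.537, -0.017, 0.256]
8 1.2 [0.0254, -0.1304, 0.0006] [0.539, -0.029, 0.253]
9 1.14 [0.0275, -0.1414, -0.0038] [0.541, -0.04, 0.248]
10 1.08 [0.0296, -0.1521, -0.0088] [0.543, -0.05, 0.243]
11 1.02 [0.0316, -0.1625, -0.0144] [0.545, -0.061, 0.238]
12 0.96 [0.0335, -0.1725, -0.0207] [0.547, -0.071, 0.231]
13 0.9 [0.0354, -0.1822, -0.0276] [0.549, -0.08, 0.224]
14 0.84 [0.0368, -0.1895, -0.0373] [0.55, -0.088, 0.215]
15 0.78 [0.0381, -0.196, -0.0473] [0.552, -0.094, 0.205]
16 0.72 [0.0392, -0.2018, -0.0575] [0.553, -0.1, 0.194]
17 0.66 [0.0402, -0.2069, -0.068] [0.554, -0.105, 0.184]
18 0.6 [0.0411, -0.2113, -0.0786] [0.555, -0.11, 0.173]
19 0.54 [0.0418, -0.215, -0.0893] [0.555, -0.113, 0.163]
20 0.48 [0.0424, -0.2179, -0.1] [0.556, -0.116, 0.152]
21 0.42 [0.0428, -0.2201, -0.1108] [0.556, -0.118, 0.141]
22 0.36 [0.0431, -0.2216, -0.1214] [0.557, -0.12, 0.131]
23 0.3 [0.0432, -0.2225, -0.132] [0.557, -0.121, 0.12]
24 0.24 [0.0433, -0.2226, -0.1425] [0.557, -0.121, 0.11]
25 0.18 [0.0432, -0.2221, -0.1527] [0.557, -0.12, 0.099]
26 0.12 [0.043, -0.221, -0.1628] [0.556, -0.119, 0.089]
27 0.06 [0.0426, -0.2192, -0.1725] [0.556, -0.117, 0.079]
28 -0.0 [0.0422, -0.2169, -0.182] [0.556, -0.115, 0.07]
29 0 [0.0422, -0.2169, -0.182] [0.556, -0.115, 0.07]
```

Request:
arm_command(
  increments=[
    [[-0.006,-0.001,0.005],[0,0,0],0],
    [[-0.012,-0.002,0.02],[0,0,0],0],
    [[-0.02,-0.01,0.07],[0,0,0],0],
    [[-0.025,-0.02,0.12],[0,0,0],0],
    [[-0.025,-0.02,0.17],[0,0,0],0],
    [[-0.025,-0.02,0.22],[0,0,0],0],
    [[-0.025,-0.02,0.27],[0,0,0],0],
    [[-0.025,-0.02,0.285],[0,0,0],0],
    [[-0.025,-0.02,0.285],[0,0,0],0],
    [[-0.025,-0.02,0.285],[0,0,0],0],
  ],
)

```text
clock: 12.8
tcp_pos: [0.519, -0.069, 0.3332]
orientation: [-2.424, 1.998, -0.001]
contact_force: [-0.2, 0.5, -0.7]
grip_width: 0.0
```

Run:
```python
from h import *
m=r.camera_model("wrist");f=r.grab_frame("wrist");cv2.imwrite("pics/w8.png",f)
k=red(f)
for c in cv2.findContours(k,0,2)[0]:
    if cv2.contourArea(c)>400:
        b=cv2.boxPoints(cv2.minAreaRect(c));print(cv2.contourArea(c),b.round(0).tolist());print(plane(m,b,.041)[:,:2]@PR-UV)
```

```text
700.0 [[467.0, 160.0], [470.0, 142.0], [514.0, 148.0], [511.0, 167.0]]
[[-0.0261 -0.2926]
 [ 0.0005 -0.2903]
 [-0.009  -0.3553]
 [-0.0359 -0.359 ]]
2814.5 [[215.0, 90.0], [280.0, 90.0], [280.0, 134.0], [215.0, 134.0]]
[[ 0.069   0.0672]
 [ 0.0691 -0.02  ]
 [ 0.0112 -0.0216]
 [ 0.0111  0.0699]]
```

Request:
arm_command(
  increments=[
    [[-0.002,0.045,0],[0,0,0],0],
    [[-0.004,0.09,0],[0,0,0],0],
    [[-0.005,0.135,0],[0,0,0],0],
    [[-0.0055,0.171,0],[0,0,0],0],
    [[-0.0055,0.171,0],[0,0,0],0],
    [[-0.0055,0.171,0],[0,0,0],0],
    [[-0.0055,0.171,-0.04],[0,0,0],0],
    [[-0.0055,0.171,-0.081],[0,0,0],0],
    [[-0.0055,0.171,-0.081],[0,0,0],0],
    [[-0.0055,0.171,-0.081],[0,0,0],0],
  ],
)

```text
clock: 13.85
tcp_pos: [0.5135, 0.1006, 0.2521]
orientation: [2.421, -2.0, -0.002]
contact_force: [0.1, 0.6, 0.3]
grip_width: 0.0002
```

Request:
arm_command(
  increments=[
    [[0.003,-0.014,0],[0,0,0],0],
    [[0.005,-0.026,0],[0,0,0],0],
    [[0.007,-0.036,0],[0,0,0],0],
    [[0.009,-0.045,0.002],[0,0,0],0],
    [[0.011,-0.055,0.004],[0,0,0],0],
    [[0.0125,-0.065,0.007],[0,0,0],0],
    [[0.0141,-0.073,0.01],[0,0,0],0],
    [[0.0164,-0.0845,0.011],[0,0,0],0],
    [[0.0175,-0.09,0.01],[0,0,0],0],
    [[0.0187,-0.096,0.0095],[0,0,0],0],
  ],
)

```text
clock: 14.85
tcp_pos: [0.5323, 0.0052, 0.2619]
orientation: [2.423, -1.999, 0.0]
contact_force: [-1.5, 3.1, 1.6]
grip_width: 0.0002
```

Request:
arm_command(
  increments=[
    [[0.0023,-0.0116,-0.0023],[0,0,0],0],
    [[0.0045,-0.023,-0.0052],[0,0,0],0],
    [[0.0067,-0.0342,-0.009],[0,0,0],0],
    [[0.0088,-0.0452,-0.0133],[0,0,0],0],
    [[0.0109,-0.0559,-0.0183],[0,0,0],0],
    [[0.0129,-0.0663,-0.024],[0,0,0],0],
    [[0.0148,-0.0763,-0.0302],[0,0,0],0],
    [[0.0167,-0.086,-0.0371],[0,0,0],0],
    [[0.0181,-0.0933,-0.0468],[0,0,0],0],
    [[0.0194,-0.0998,-0.0568],[0,0,0],0],
  ],
)

```text
clock: 15.85
tcp_pos: [0.5517, -0.0947, 0.2041]
orientation: [2.423, -1.999, -0.0]
contact_force: [-0.5, -0.4, 2.7]
grip_width: 0.0002
```

Contact holds. Now idx 15 → 25.

Request:
arm_command(
  increments=[
    [[0.0011,-0.0058,-0.0102],[0,0,0],0],
    [[0.0021,-0.0109,-0.0207],[0,0,0],0],
    [[0.003,-0.0153,-0.0313],[0,0,0],0],
    [[0.0037,-0.019,-0.042],[0,0,0],0],
    [[0.0043,-0.0219,-0.0527],[0,0,0],0],
    [[0.0047,-0.0241,-0.0635],[0,0,0],0],
    [[0.005,-0.0256,-0.0741],[0,0,0],0],
    [[0.0051,-0.0265,-0.0847],[0,0,0],0],
    [[0.0052,-0.0266,-0.0952],[0,0,0],0],
    [[0.0051,-0.0261,-0.1054],[0,0,0],0],
  ],
)

```text
clock: 16.85
tcp_pos: [0.5568, -0.12, 0.0987]
orientation: [2.424, -1.999, 0.0]
contact_force: [0.6, -0.4, 2.2]
grip_width: -0.0004
```

Run:
```python
from h import *
f=r.grab_frame("side");o=r.get_obs();print(o["tcp_pos"],o["contact_force"]);cv2.imwrite("pics/s1.png",cv2.resize(f[120:300,170:350],None,fx=3.2,fy=3.2,interpolation=cv2.INTER_CUBIC))
```

```text
[ 0.5556 -0.1195  0.0971] [-1.1112  0.6283 -0.8138]
```

View pics/s1.png

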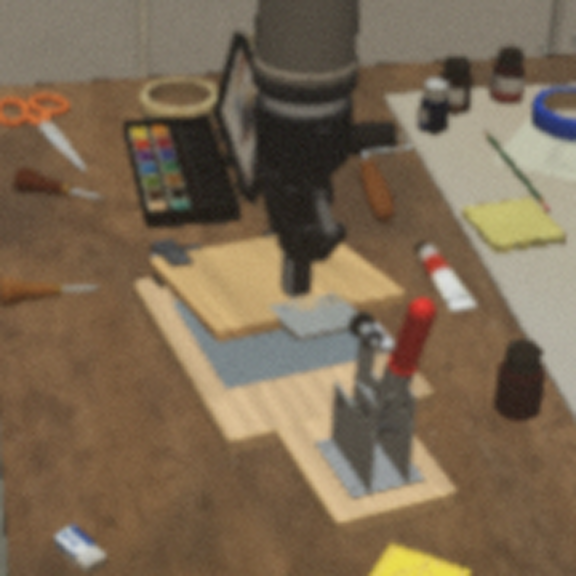

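The platen is almost closed with the fingertip on it at (295,285), and the hand is clear of the upright clamp arm at (370,340). I'll go on down until it presses.

Request:
arm_command(
  increments=[
    [[-0.0002,0.0011,-0.01],[0,0,0],0],
    [[-0.0006,0.0029,-0.0195],[0,0,0],0],
    [[-0.0008,0.004,-0.024],[0,0,0],0],
    [[-0.001,0.005,-0.028],[0,0,0],0],
    [[-0.001,0.005,-0.031],[0,0,0],0],
    [[-0.001,0.005,-0.033],[0,0,0],0],
    [[-0.001,0.005,-0.033],[0,0,0],0],
  ],
)

```text
clock: 17.6
tcp_pos: [0.5557, -0.1146, 0.0699]
orientation: [2.423, -1.998, 0.0]
contact_force: [-11.3, 0.9, 33.8]
grip_width: -0.0004
```

The platen stopped exactly at the predicted flat height (TCP z 0.070). I'll plan the clamp stroke and check the handle's lateral position from two views, then lift.

Run:
```python
from h import *
from numpy import cos,sin
mt,ms=r.camera_model("top"),r.camera_model("side")
L=[]
for n,m,box in(("top",mt,(320,165,350,195)),("side",ms,(285,205,312,243))):
    f=cv2.imread(f"pics/{n}0.png");x0,y0,x1,y1=box;k=red(f)[y0:y1,x0:x1];M=cv2.moments(k,True)
    px=(M["m10"]/M["m00"]+x0,M["m01"]/M["m00"]+y0);print(n,px,M["m00"]);c,d=ray(m,[px]);L.append((c,d[0]/np.linalg.norm(d[0])))
(c1,d1),(c2,d2)=L;s=np.linalg.lstsq(np.c_[d1,-d2],c2-c1,rcond=None)[0]
p=c1+d1*s[0];q=c2+d2*s[1];w=(p+q)/2;print("gap",np.linalg.norm(p-q),"grip press",PR.T@w[:2]-UV,w[2])
print("expected s=.085:",-.213-.085*cos(1.2217),.087+.085*sin(1.2217))
cur=np.array([.5559,-.1152,.0657]) # commanded ~
cur=r.get_obs()["tcp_pos"];print("cur",cur)
pre=p2w(0,-.200,.19);print("pre",pre,pre-cur)
for i,t in enumerate(np.r_[np.arange(0,1.3,.1),1.34]):
    e=np.radians(70)-t;s=.085
    y=-.213-s*cos(e)+.0095*sin(e)+.014*np.clip(e/.35,0,1);z=.087+s*sin(e)+.0095*cos(e)+.017
    print(i,round(t,2),(p2w(0,y,z)-pre).round(4).tolist())
```

```text
top (334.99397590361446, 179.86144578313252) 166.0
side (298.8543307086614, 223.9763779527559) 254.0
gap 0.001167168163449051 grip press [-0.0005 -0.245 ] 0.16993726800772863
expected s=.085: -0.24207414643695935 0.16687298672869472
cur [ 0.5557 -0.1146  0.0699]
pre [ 0.5856 -0.2693  0.19  ] [ 0.0299 -0.1547  0.1201]
0 0.0 [0.0037, -0.0188, -0.0029]
1 0.1 [0.0052, -0.0268, -0.0053]
2 0.2 [0.0067, -0.0346, -0.0085]
3 0.3 [0.0082, -0.042, -0.0125]
4 0.4 [0.0095, -0.049, -0.0173]
5 0.5 [0.0108, -0.0555, -0.0227]
6 0.6 [0.0119, -0.0614, -0.0288]
7 0.7 [0.013, -0.0667, -0.0354]
8 0.8 [0.0139, -0.0713, -0.0425]
9 0.9 [0.0148, -0.0763, -0.0501]
10 1.0 [0.0162, -0.0834, -0.058]
11 1.1 [0.0174, -0.0897, -0.0662]
12 1.2 [0.0185, -0.0951, -0.0747]
13 1.34 [0.0188, -0.0967, -0.0866]
```

Request:
arm_command(
  increments=[
    [[0,0,0],[0,0,0],0],
    [[0,0.002,0.01],[0,0,0],0],
    [[0,0.002,0.05],[0,0,0],0],
    [[0,0.002,0.1],[0,0,0],0],
    [[0,0.002,0.15],[0,0,0],0],
    [[0,0.002,0.185],[0,0,0],0],
    [[0,0.002,0.185],[0,0,0],0],
    [[0,0.002,0.185],[0,0,0],0],
  ],
)

```text
clock: 18.4
tcp_pos: [0.556, -0.1127, 0.2522]
orientation: [-2.423, 1.998, -0.002]
contact_force: [-0.8, -0.0, -1.1]
grip_width: -0.0001
```

Request:
arm_command(
  increments=[
    [[0.008,-0.04,0],[0,0,0],0],
    [[0.016,-0.08,0],[0,0,0],0],
    [[0.024,-0.12,0],[0,0,0],0],
    [[0.0296,-0.1566,0],[0,0,0],0],
    [[0.0296,-0.1566,0],[0,0,0],0],
    [[0.0296,-0.1566,0],[0,0,0],0],
    [[0.0296,-0.1566,-0.03],[0,0,0],0],
    [[0.0296,-0.1566,-0.062],[0,0,0],0],
    [[0.0296,-0.1566,-0.062],[0,0,0],0],
  ],
)

```text
clock: 19.3
tcp_pos: [0.5823, -0.2661, 0.1843]
orientation: [2.425, -1.994, -0.016]
contact_force: [-0.5, -0.1, -0.7]
grip_width: -0.0002
```

Run:
```python
from h import *
f=r.grab_frame("side");o=r.get_obs();print(o["tcp_pos"],o["contact_force"]);cv2.imwrite("pics/s2.png",f)
# lid free edge/strike plate projected rows for small angles vs picture columns
m=r.camera_model("side")
for a in(0,.03,.06,.1): print(a,proj(m,[lid(x,s,.006,a) for x,s in((-.082,.178),(-.03,.223),(.03,.223))]).round(1).tolist())
g=cv2.cvtColor(f,cv2.COLOR_BGR2GRAY)
h=cv2.cvtColor(f,cv2.COLOR_BGR2HSV)
for c in(240,): print(c,[(y,int(h[y,c,0]),int(h[y,c,1]),int(g[y,c])) for y in range(212,250,2)])
```

```text
[ 0.5838 -0.267   0.187 ] [0.212  0.2846 0.8704]
0 [[236.8, 233.7], [262.7, 239.5], [284.6, 234.7]]
0.03 [[236.7, 231.9], [262.7, 237.2], [284.7, 232.5]]
0.06 [[236.7, 230.1], [262.8, 234.9], [284.8, 230.2]]
0.1 [[236.6, 227.6], [262.7, 231.8], [284.8, 227.1]]
240 [(212, 18, 102, 169), (214, 18, 105, 161), (216, 18, 105, 159), (218, 19, 105, 162), (220, 19, 101, 165), (222, 18, 101, 168), (224, 19, 103, 174), (226, 19, 102, 179), (228, 19, 100, 186), (230, 19, 100, 183), (232, 18, 103, 178), (234, 19, 111, 165), (236, 16, 125, 116), (238, 19, 36, 128), (240, 17, 33, 145), (242, 18, 77, 180), (244, 18, 83, 189), (246, 18, 78, 197), (248, 18, 78, 197)]
```

The lid's front edge sits at row 234, and 233.5 is predicted for angle 0, so it is flat. Now the clamp stroke.

Request:
arm_command(
  increments=[
    [[0.0015,-0.01,0],[0,0,0],0],
    [[0.0037,-0.0188,-0.0029],[0,0,0],0],
    [[0.0052,-0.0268,-0.0053],[0,0,0],0],
    [[0.0067,-0.0346,-0.0085],[0,0,0],0],
    [[0.0082,-0.042,-0.0125],[0,0,0],0],
    [[0.0095,-0.049,-0.0173],[0,0,0],0],
    [[0.0108,-0.0555,-0.0227],[0,0,0],0],
    [[0.0119,-0.0614,-0.0288],[0,0,0],0],
    [[0.013,-0.0667,-0.0354],[0,0,0],0],
    [[0.0139,-0.0713,-0.0425],[0,0,0],0],
  ],
)

```text
clock: 20.35
tcp_pos: [0.5992, -0.3415, 0.1464]
orientation: [2.423, -1.999, 0.0]
contact_force: [0.0, -0.4, 0.8]
grip_width: 0.0001
```

Request:
arm_command(
  increments=[
    [[0.0009,-0.005,-0.0076],[0,0,0],0],
    [[0.0023,-0.0121,-0.0155],[0,0,0],0],
    [[0.0035,-0.0184,-0.0237],[0,0,0],0],
    [[0.0046,-0.0238,-0.0322],[0,0,0],0],
    [[0.0049,-0.0254,-0.041],[0,0,0],0],
    [[0.0049,-0.0254,-0.0455],[0,0,0],0],
    [[0.0049,-0.0254,-0.048],[0,0,0],0],
    [[0.0049,-0.0254,-0.048],[0,0,0],0],
  ],
)

```text
clock: 21.15
tcp_pos: [0.6045, -0.3673, 0.1032]
orientation: [2.423, -1.999, 0.003]
contact_force: [-9.9, 4.9, 26.8]
grip_width: -0.0001
```

It reached the predicted locked height, with the force rising against the stop. I'll lift clear and check.

Request:
arm_command(
  increments=[
    [[0,0,0],[0,0,0],0],
    [[0,0,0.02],[0,0,0],0],
    [[0,0,0.06],[0,0,0],0],
    [[-0.02,-0.04,0.1],[0,0,0],0],
    [[-0.06,-0.08,0.14],[0,0,0],0],
    [[-0.11,-0.12,0.15],[0,0,0],0],
    [[-0.14,-0.16,0.15],[0,0,0],0],
    [[-0.14,-0.16,0.15],[0,0,0],0],
    [[-0.14,-0.16,0.15],[0,0,0],0],
    [[-0.14,-0.16,0.15],[0,0,0],0],
  ],
)

```text
clock: 22.15
tcp_pos: [0.4629, -0.5274, 0.2487]
orientation: [2.421, -2.002, -0.0]
contact_force: [1.7, 1.1, -0.2]
grip_width: -0.0001
```

Run:
```python
from h import *
f=r.grab_frame("side");t=r.grab_frame("top");o=r.get_obs();print(o["clock"],o["tcp_pos"],o["contact_force"])
from numpy import cos,sin
m=r.camera_model("side");t0=cv2.imread("pics/top0.png");d=cv2.absdiff(t,t0).max(2)
for a in(1.2,1.34):
    e=np.radians(70)-a;print(a,proj(m,[p2w(0,-.213-s*cos(e),.087+s*sin(e)) for s in(.05,.12)]).tolist())
a=cv2.resize(f[150:330,180:360],None,fx=2.6,fy=2.6);b=cv2.resize(t[130:290,60:380],None,fx=1.0,fy=1.0)
k=red(f)[230:330,260:340];ys,xs=np.nonzero(k);print("red px",xs.min()+260,xs.max()+260,ys.min()+230,ys.max()+230)
c=np.zeros((468,468+320,3),np.uint8);c[:,:468]=a;c[:160,468:]=b;c[200:360,468:]=t0[130:290,60:380];cv2.imwrite("pics/fin.png",c)
```

```text
22.25 [ 0.4654 -0.5248  0.2485] [-0.0974  0.8499  0.6292]
1.2 [[299.5155521360712, 258.54248282369196], [314.35803522827007, 277.42550516778584]]
1.34 [[299.20096363466695, 260.8977725605068], [313.40985684354877, 283.1551071036907]]
red px 267 338 235 329
```

View pics/fin.png

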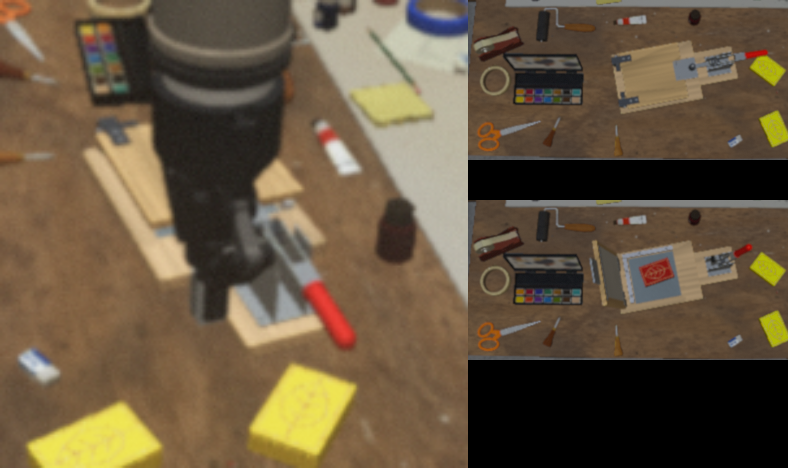

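The final view shows the handle lying down, red from (305,285) to (345,345). The platen is flat, the foot is on the strike plate, and the bystanders are unchanged against the start picture. One numeric check of the handle angle, then I hand in.

Run:
```python
from h import *
from numpy import cos,sin
for n in("side","top"):
    f=r.grab_frame(n);m=r.camera_model(n);k=red(f,s=170,v=90);b=[c for c in cv2.findContours(k,0,2)[0] if cv2.contourArea(c)>25]
    for a in(1.1,1.2,1.25,1.34):
        e=np.radians(70)-a;print(n,a,proj(m,[p2w(0,-.213-s*cos(e),.087+s*sin(e)) for s in(.05,.085,.12)]).round(1).tolist())
    p=proj(m,[p2w(0,-.298,.08)])[0]
    for c in b:
        M=cv2.moments(c);q=np.array([M["m10"],M["m01"]])/M["m00"]
        if np.linalg.norm(q-p)<25: print(q,cv2.boundingRect(c),cv2.fitLine(c,2,0,.01,.01).ravel())
```

```text
side 1.1 [[299.6, 256.7], [307.0, 264.5], [314.7, 272.8]]
side 1.2 [[299.5, 258.5], [306.7, 267.7], [314.4, 277.4]]
side 1.25 [[299.4, 259.4], [306.6, 269.2], [314.1, 279.6]]
side 1.34 [[299.2, 260.9], [306.1, 271.8], [313.4, 283.2]]
[306.9744 270.9921] (297, 259, 20, 25) [  0.5744   0.8186 306.8286 270.7714]
top 1.1 [[335.7, 184.7], [348.1, 182.2], [360.4, 179.7]]
top 1.2 [[335.5, 185.1], [347.6, 182.8], [359.6, 180.6]]
top 1.25 [[335.3, 185.3], [347.2, 183.2], [359.1, 181.1]]
top 1.34 [[334.9, 185.7], [346.5, 183.8], [357.8, 182.0]]
[347.7184 183.4033] (337, 179, 23, 10) [  0.9824  -0.1869 347.4546 183.4091]
```

```bash
python3 -c "
from bench import r
print(r.hand_in())"
```

```text
the job is handed in; nothing more can be done
None
```

I pushed the block into its corner, folded the platen flat onto it, threw the clamp handle over to its stop, and handed the job in at about 22 s. The hand-in reports no verdict.

- **Block:** I pushed it against the far strip, then the left strip, then nudged it towards the far strip again. Contact forces stayed at about 10 N or less. Before I closed the platen, the wrist camera showed it square and against both strips to within about 1 mm, as well as I could measure. I could not see it under the platen after that.
- **Platen:** it stopped exactly at the predicted flat height under 34 N. With the hand lifted, its front edge was within about 1 pixel of the predicted closed position.
- **Clamp:** the fingertip stalled at 0.1032 m against 0.1034 m predicted for the locked position, with 27 N against the stop.
- **Where checks disagreed:** the final pictures place the handle at about 1.25–1.34 rad, which is too coarse to confirm the 1.30 limit. I relied on the stall height and on the clamp snapping over to call it locked.
- **Bystanders:** the roller, ink bottle, paint tube, eraser and yellow blocks looked unmoved by eye against the first picture. The arm was clear of everything.

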